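# Put away the ring-cake bakery's baking hardware

### The arm

A 6-joint arm with a two-finger parallel gripper is mounted at the origin on the work surface. World frame = base frame: x ahead of the robot, y to its left, z up, the work surface at z = 0. Lengths are in m, angles in rad, forces in N, time in s.
With the tool pointing down it reaches from about 0.425 to 0.95 m from the base axis. Payload 14.7 kg.
Tool frame: the origin (TCP) lies at the very end of the fingers, on their centre line; the grasp point (between the pads) lies 19 mm behind it; z points along the fingers, y is the line along which they close (so a half turn about z gives the same grasp; the last joint's range is limited). The gripper opens to 85 mm and grips with 20 to 120 N. Pads are 22 mm wide; open, the fingers measure 114 mm over their backs; the gripper's body (76 mm by 85 mm) begins 54 mm behind the grasp point. The pads swing forward as they close: fully open they stand 13 mm farther back than shut.
Start: joints at [-1.218, 0.48, 1.596, -0, 1.065, -0.047], TCP at [0.253, -0.599, 0.231] pointing down, gripper open.
Joint ranges: [-2.75, 2.75], [-0.82, 2.05], [0.23, 2.67], [-1.56, 4.7], [0.09, 2.69], [-2.92, 2.92]. Speed limits (rad/s): [1.89, 1.89, 2.39, 3.01, 3.01, 3.01].

### API

Orientations are given as a 3x3 rotation matrix whose columns are the frame's x, y, z axes.
In Python, from bench import bot gives the robot as it stands. Calls block until the motion is done:
- bot.goto(position, orientation): joint-space move of the TCP to a pose.
- bot.movel(position, vel=0.15, rot=None): straight line of the TCP; rot=None keeps the orientation; vel is the mean speed in m/s.
- bot.movej(angles): joint-space move.
- bot.command_gripper(opening): opening from 0.0 (shut) to 1.0 (fully open); the grip force is fixed at half the most; returns when the fingers have stopped.
- bot.wait(seconds).
- bot.inverse_kinematics(position, orientation): joint angles nearest the present ones, or None.
- bot.get_state(): the state.
- bot.read_camera(name): name is "scene" or "side" or "wrist"; returns the picture (400x640x3 uint8, blue, green, red); there is no depth.
- bot.calibration(name): a dict with "fx", "fy", "cx", "cy" (pixels), "dist" ([k1, k2, p1, p2, k3] as OpenCV has them; the pictures are not rectified), "position" and "attitude" of the camera in the world. Camera axes: x right, y down, z forward; pixel columns grow to the right and rows downward; lengths in m; the calibration is good to about 2 mm. A picture is of the moment at which its call begins: read the wrist's pose just before it. calibration takes no time and is no camera call; for the wrist camera it gives the pose at the moment of the call.
A pose or a line that the arm cannot do raises bot.IKError and nothing moves.
- bot.job_done(): hands the job in; it is judged then, once.
Trained networks look in the newest picture that a camera, given by its name, has taken for a name from the list of things; names that differ only in an ending like _2 or _b are one class to them, and where a whole thing is asked for, a point or a joint stands for the part that bears it (a point fixed in the world has none). Each returns a list of dicts, best first, with "p" (0 to 1); they miss things now and then, are a little off and sometimes report something else, mostly with a low value. They report only what shows in the picture. A call takes as long as a camera call.
- bot.trace(query, camera): "pixels" (400x640 bool, what is visible of it) and "extent" ([left, top, right, bottom] in pixels, round what is visible of it).
The state is a dict: "clock": time; "joint_positions": joint angles; "dq": joint speeds; "effort": joint torques, N m; "tool_pos": TCP position; "ee_rot": TCP orientation; "force": force on the tool from outside, world axes, zero at the start; "wrist_torque": the same for the moment, N m; "grip_width": opening from 0.0 (shut) to 1.0 (fully open); "grip_force": force on a finger pad.
Only numpy, scipy, OpenCV 4.12 (cv2) and the standard library are available. Lean on these libraries where they do the work, as an engineer would, in place of code of your own. Each camera call takes 0.05 s, during which the arm holds its last target. There are 200 camera calls.

### The job

Clear the baking hardware off the packing paper: stand both steel ring moulds flat in the blue tray and the copper mould upright in the green tray. Pack the two hat-shaped aluminium flanges in the wooden block, brim to brim and centred on each other: the crown-down one with its crown in the well and its brim flat on the block, and the crown-up one on top of it. Leave the two brown ring cakes on the paper where they are.

Things in the scene. Friction and masses are not known exactly. Their poses are not given: they have to be found in the camera images.
- ring_large: Large bare-steel ring mould, 64 mm outside diameter, open at both ends, standing upright, 45 mm high, wall 3 mm. Origin at the centre of its underside, z up along its axis. Grip it across the outside near the top.
- ring_small: Small bare-steel ring mould, 46 mm outside diameter, open at both ends, standing upright, 45 mm high, wall 3 mm. Origin at the centre of its underside, z up along its axis. Grip it across the outside near the top.
- mould: Fluted copper cake mould, a cup open at the top, 50 mm high, 56 mm across the rim narrowing to 50 mm at the foot, standing upright. Origin at the centre of its underside, z up along its axis. Grip it across the outside just below the rim.
- flange_up: Aluminium hat-shaped end flange of a baking spit, lying crown up (brim on the bench). Brim disc 64 mm across, 10 mm thick; solid round crown 34 mm across, 26 mm high; 36 mm in all, 150 g. Origin at the centre of the brim's flat underside, z up; the crown begins 10 mm above the origin and its top is at 36 mm. Grip it by the crown.
- flange_down: The same aluminium flange, but standing crown down: seen from above it is a flat disc 64 mm across. Brim disc 64 mm across, 10 mm thick; solid round crown 34 mm across, 26 mm high; 36 mm in all, 150 g. Origin at the centre of the crown's end face (its underside as it stands), z up; the brim's underside is 26 mm and its flat top 36 mm above the origin. Grip it across the brim.
- blue_tray: Low blue plastic tray, home of the steel ring moulds (both fit side by side along y). 150 mm (x) by 170 mm (y) outside, walls 5 mm thick and 18 mm high over all, inner floor 5 mm above the underside. Fixed to the bench. Origin at the centre of the underside; x and y along its sides, z up.
- green_tray: Low green plastic tray, home of the copper mould. 150 mm (x) by 170 mm (y) outside, walls 5 mm thick and 18 mm high over all, inner floor 5 mm above the underside. Fixed to the bench. Origin at the centre of the underside; x and y along its sides, z up.
- rack: Wooden block 120 x 120 mm, 30 mm high, with one round well in the middle of its top, 46 mm in diameter and 28 mm deep. Fixed to the bench. Origin at the centre of its underside, z up; the well's axis passes through the origin. With a flange's crown in it, the brim lies on the block's top (crown end 4 mm above the block's underside).
- cake_a: Brown ring cake, 66 mm across, 30 mm high, with a 24 mm hole, lying flat; to be left where it is. Origin at the centre of its underside, z up.
- cake_b: Brown ring cake like the other, 66 mm across, 30 mm high; to be left where it is. Origin at the centre of its underside, z up.

How it is judged:
At the end, for the whole second after the job is handed in: Rings on the blue tray's floor, copper mould on the green's (centre within 50 mm in x, 60 in y, under 12 mm up, tilt < 0.12). Crown-down flange in the well (10 mm, origin < 9 mm up), crown-up one 31 to 41 mm above it, centred to 12 mm, tilts < 0.1. All released, at rest (x of ring_large in the frame of blue_tray between -0.05 and 0.05 m and y of ring_large in the frame of blue_tray between -0.06 and 0.06 m and z of each of ring_large, ring_small in the frame of blue_tray below 0.012 m and angle between each of ring_large, ring_small, mould's own z axis and vertical below 0.12 rad and x of ring_small in the frame of blue_tray between -0.05 and 0.05 m and y of ring_small in the frame of blue_tray between -0.06 and 0.06 m and x of mould in the frame of green_tray between -0.05 and 0.05 m and y of mould in the frame of green_tray between -0.06 and 0.06 m and z of mould in the frame of green_tray below 0.012 m and horizontal distance between flange_down and rack below 0.01 m and z of flange_down in the frame of rack below 0.009 m and angle between each of flange_down, flange_up's own z axis and vertical below 0.1 rad and horizontal distance between flange_up and flange_down below 0.012 m and z of flange_up in the frame of flange_down between 0.031 and 0.041 m and linear speed of each of ring_large, ring_small, mould, flange_up, flange_down below 0.02 m/s and angular speed of each of ring_large, ring_small, mould, flange_up, flange_down below 0.3 rad/s and contact force between each of ring_large, ring_small, mould, flange_up, flange_down and the fingers below 0.1 N); the robot touches nothing.
It fails at once if a ring cake is moved by more than 25 mm (distance of any of cake_a, cake_b from where it was at the start of the episode above 0.025 m).
It also fails if it takes over 125 s, if anything falls off the work surface, if the arm or the gripper's body presses on something with over 40 N, if the wrist force passes 120 N, or if a joint passes its speed limit or range.

## Working session

There is one attempt and no reset: what is moved stays moved. The work goes in short steps, each a Python script; the robot and the scene stay as the last script left them, time stands still between calls to the robot, and variables do not carry over. Pictures are saved under pics/ and viewed, at most 14 in all, crops included, and the job is handed in when it is done.

```bash
mkdir -p pics; ls; python3 - <<'E'
from bench import bot
import cv2,numpy as np
for n in ["scene","side","wrist"]:
    im=bot.read_camera(n); cv2.imwrite(f"pics/{n}0.png",im)
    c=bot.calibration(n); print(n,{k:np.round(v,3).tolist() for k,v in c.items()})
    for q in ["ring_large","ring_small","mould","flange_up","flange_down","blue_tray","green_tray","rack","cake_a"]:
        print(q,[(round(float(d["p"]),2),[int(e) for e in d["extent"]]) for d in bot.trace(q,n)][:4])
s=bot.get_state(); print(s["clock"],s["ee_rot"],s["tool_pos"],s["grip_width"])
E
```

```text
pics
scene {'fx': 485.439, 'fy': 485.439, 'cx': 324.254, 'cy': 193.75, 'dist': [-0.105, 0.0, 0.0, 0.0, 0.0], 'position': [1.192, 0.368, 1.23], 'attitude': [[-0.478, 0.735, -0.48], [0.878, 0.401, -0.261], [0.0, -0.547, -0.837]]}
ring_large [(0.6, [226, 122, 247, 147])]
ring_small [(0.55, [445, 223, 462, 245])]
mould [(0.85, [255, 143, 278, 166]), (0.61, [356, 245, 420, 299])]
flange_up [(0.66, [287, 157, 308, 175])]
flange_down [(0.66, [398, 211, 416, 230])]
blue_tray [(0.65, [266, 197, 343, 264]), (0.35, [366, 181, 389, 205])]
green_tray [(0.7, [189, 163, 259, 221]), (0.17, [267, 195, 345, 265])]
rack [(0.66, [321, 170, 340, 195]), (0.64, [356, 242, 424, 301])]
cake_a [(0.94, [321, 171, 342, 196]), (0.65, [356, 241, 422, 301]), (0.64, [366, 181, 388, 203])]
side {'fx': 431.36, 'fy': 431.36, 'cx': 313.713, 'cy': 193.106, 'dist': [-0.073, 0.0, 0.0, 0.0, 0.0], 'position': [0.159, 0.697, 0.61], 'attitude': [[-0.874, -0.287, 0.391], [-0.485, 0.509, -0.711], [0.005, -0.811, -0.585]]}
ring_large [(0.58, [398, 129, 423, 152])]
ring_small [(0.73, [299, 124, 371, 164]), (0.66, [243, 317, 275, 
[... 199 characters left out ...]
reen_tray [(0.75, [297, 124, 373, 165])]
rack [(0.97, [162, 222, 252, 299])]
cake_a [(0.81, [338, 194, 364, 224]), (0.68, [320, 235, 351, 268])]
wrist {'fx': 284.158, 'fy': 284.158, 'cx': 317.703, 'cy': 197.412, 'dist': [-0.033, 0.0, 0.0, 0.0, 0.0], 'position': [0.323, -0.569, 0.374], 'attitude': [[0.389, -0.881, -0.269], [-0.921, -0.372, -0.113], [-0.001, 0.292, -0.956]]}
ring_large []
ring_small []
mould []
flange_up []
flange_down []
blue_tray []
green_tray []
rack []
cake_a []
1.5 [[ 9.21134434e-01  3.89244595e-01  2.42724991e-05]
 [ 3.89244595e-01 -9.21134434e-01 -3.76250314e-06]
 [ 2.08937007e-05  1.29137103e-05 -1.00000000e+00]] [ 0.25304188 -0.59872049  0.23129261] 0.9974961959534493
```

View pictures.

View pics/scene0.png

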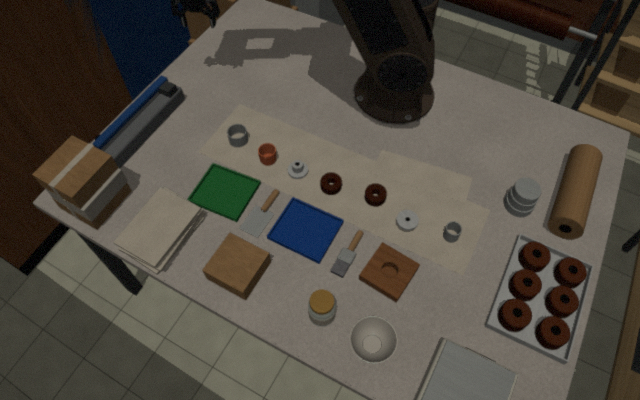

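View pics/side0.png

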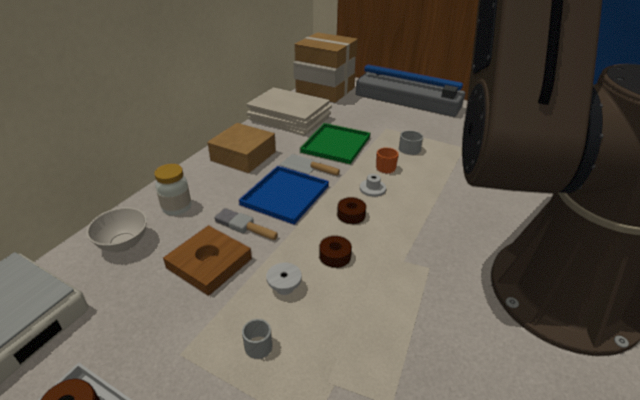

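```bash
cat > h.py <<'E'
from bench import bot
import cv2,numpy as np
from scipy.optimize import least_squares
def cyl(*rz): # (radius,height) circles
    a=np.linspace(0,2*np.pi,48,endpoint=False)
    return np.vstack([np.c_[r*np.cos(a),r*np.sin(a),0*a+z] for r,z in rz])
def box(x,y,z): return np.array([[i*x/2,j*y/2,k*z] for i in(-1,1) for j in(-1,1) for k in(0,1)])
M={"ring_large":cyl((.032,0),(.032,.045)),"ring_small":cyl((.023,0),(.023,.045)),"mould":cyl((.025,0),(.028,.05)),
"flange_up":cyl((.032,0),(.032,.01),(.017,.036)),"flange_down":cyl((.017,0),(.032,.026),(.032,.036)),
"cake":cyl((.033,.005),(.033,.022),(.026,.03)),"blue_tray":box(.15,.17,.018),"green_tray":box(.15,.17,.018),"rack":box(.12,.12,.03)}
def proj(P,c):
    R=np.array(c["attitude"]); t=np.array(c["position"])
    K=np.array([[c["fx"],0,c["cx"]],[0,c["fy"],c["cy"]],[0,0,1]])
    rv=cv2.Rodrigues(R.T)[0]
    return cv2.projectPoints(np.asarray(P,float).reshape(-1,3),rv,-R.T@t,K,np.array(c["dist"],float))[0][:,0]
def hull(name,p,yaw,c):
    C,S=np.cos(yaw),np.sin(yaw)
    return proj(M[name]@np.array([[C,S,0],[-S,C,0],[0,0,1]])+p,c)
def dirs(uv,n):  # support function in n directions
    a=np.arange(n)*2*np.pi/n; D=np.c_[np.cos(a),np.sin(a)]
    return (uv@D.T).max(0)
def mask_sup(d,n):
    m=d["pixels"].astype(np.uint8)
    k,l,s,_=cv2.connectedComponentsWithStats(m)
    i=1+np.argmax(s[1:,4]); v,u=np.nonzero(l==i); 
    return dirs(np.c_[u,v].astype(float),n)+0.35
def fit(name,obs,p0,yaw=None,n=16,fixz=None):
    """obs: list of (support,calib)"""
    x0=list(p0)+([yaw] if yaw is not None else [])
    def f(x):
        p=np.array(x[:3]); 
        r=np.concatenate([(dirs(hull(name,p,x[3] if yaw is not None else 0,c),n)-s) for s,c in obs])
        return r if fixz is None else np.r_[r,(x[2]-fixz)*1e5]
    r=least_squares(f,x0,loss="soft_l1",f_scale=1.0,x_scale=[.01,.01,.01]+([.1] if yaw is not None else []))
    return r.x,np.sqrt(np.mean(r.fun**2))
def ground(uv,c,z=0.0):
    K=np.array([[c["fx"],0,c["cx"]],[0,c["fy"],c["cy"]],[0,0,1]])
    u=cv2.undistortPoints(np.array([[uv]],float),K,np.array(c["dist"],float))[0,0]
    d=np.array(c["attitude"])@np.r_[u,1]; t=np.array(c["position"])
    return t+d*(z-t[2])/d[2]
E
python3 - <<'E'
from h import *
import pickle
sc={"ring_large":(236,135),"ring_small":(453,232),"mould":(267,154),"flange_up":(298,168),"flange_down":(407,219),"blue_tray":(305,230),"green_tray":(225,192),"rack":(390,271),"cake_a":(331,183),"cake_b":(376,194)}
sd={"ring_large":(411,142),"ring_small":(258,338),"mould":(387,160),"flange_up":(373,185),"flange_down":(285,280),"blue_tray":(284,193),"green_tray":(335,143),"rack":(208,260),"cake_a":(351,210),"cake_b":(335,251)}
cs={n:bot.calibration(n) for n in("scene","side")}
for n in cs: bot.read_camera(n)
E={}
for q in sc:
    obs=[]
    name="cake" if q[:4]=="cake" else q
    for n,px in(("scene",sc),("side",sd)):
        ds=[d for d in bot.trace(q,n) if np.hypot((d["extent"][0]+d["extent"][2])/2-px[q][0],(d["extent"][1]+d["extent"][3])/2-px[q][1])<15]
        if ds: obs.append((mask_sup(ds[0],16),cs[n]))
    p0=ground(sc[q],cs["scene"],.02); p0[2]=0
    x,r=fit(name,obs,p0,yaw=0. if name in("blue_tray","green_tray","rack") else None)
    E[q]=x; print(q,len(obs),np.round(x,4),round(r,2),"reach",round(np.hypot(x[0],x[1]),3))
pickle.dump(E,open("E.pkl","wb"))
E
```

```text
ring_large 2 [ 0.4342 -0.3666  0.0006] 0.77 reach 0.568
ring_small 1 [ 0.445   0.3668 -0.014 ] 0.46 reach 0.577
mould 2 [ 0.4569 -0.2351 -0.0012] 0.39 reach 0.514
flange_up 2 [ 0.4508 -0.1296 -0.0014] 0.59 reach 0.469
flange_down 2 [0.4693 0.2462 0.0012] 0.65 reach 0.53
blue_tray 2 [ 0.6231 -0.0032 -0.0012  0.0078] 0.75 reach 0.623
green_tray 2 [ 6.272e-01 -2.832e-01 -5.000e-04  8.640e-02] 0.62 reach 0.688
rack 2 [ 6.316e-01  2.654e-01  5.000e-04 -1.034e-01] 1.03 reach 0.685
cake_a 2 [ 0.4525 -0.0099  0.0026] 1.38 reach 0.453
cake_b 2 [0.4247 0.1266 0.0024] 1.04 reach 0.443
```

```bash
cat >> h.py <<'E'
import pickle
def R(a): # tool down, closing axis y horizontal; a = angle of the closing direction
    return np.array([[-np.sin(a),np.cos(a),0],[np.cos(a),np.sin(a),0],[0,0,-1.]])
def refine(E,names,shots):
    """shots: list of camera calls as (camera) taken now"""
    cal={}
    for n in shots: cal[n]=bot.calibration(n); bot.read_camera(n)
    out={}
    for q in names:
        name="cake" if q[:4]=="cake" else q
        for n in shots:
            x=E[q]; h=hull(name,x[:3],x[3] if len(x)>3 else 0,cal[n]); ctr=(h.min(0)+h.max(0))/2; sz=np.ptp(h,axis=0)
            if h.min()<3 or h[:,0].max()>636 or h[:,1].max()>396: continue
            for d in bot.trace(q,n):
                e=np.array(d["extent"],float); 
                if np.abs((e[:2]+e[2:])/2-ctr).max()<max(12,.3*sz.max()) and (np.abs(e[2:]-e[:2]-sz)<.25*sz+4).all():
                    out.setdefault(q,[]).append((mask_sup(d,16),cal[n])); break
    return out
E
python3 - <<'E'
from h import *
E=pickle.load(open("E.pkl","rb")); O={}
names=list(E)
def add(o):
    for k,v in o.items(): O.setdefault(k,[]).extend(v)
add(refine(E,names,["scene","side"]))
for i,p in enumerate([(.5,-.34,.27),(.52,-.12,.27)]):
    bot.goto(p,R(np.arctan2(p[1],p[0])))
    add(refine(E,[n for n in names if n not in("rack",)],["wrist"]))
    cv2.imwrite(f"pics/w{i}.png",bot.read_camera("wrist"))
for q in names:
    if q not in O: print(q,"none"); continue
    name="cake" if q[:4]=="cake" else q; tr=len(E[q])>3
    x,r=fit(name,O[q],E[q][:3],E[q][3] if tr else None)
    w=O[q][-(len(O[q])-2):] if len(O[q])>2 else O[q]
    xw,rw=fit(name,w,E[q][:3],E[q][3] if tr else None)
    print(q,len(O[q]),np.round(x,4),round(r,2),"wrist only",len(w),np.round(xw,4),round(rw,2)); E[q]=x
pickle.dump((E,O),open("EO.pkl","wb")); s=bot.get_state(); print(s["clock"],np.round(s["joint_positions"],2),np.round(s["force"],2))
E
```

```text
ring_large 4 [ 0.4354 -0.3617 -0.0011] 1.33 wrist only 2 [ 0.435  -0.3619 -0.0034] 1.37
ring_small 2 [ 0.4385  0.3734 -0.0018] 0.42 wrist only 2 [ 0.4385  0.3734 -0.0018] 0.42
mould 3 [ 0.4581 -0.2322  0.0006] 0.48 wrist only 1 [ 0.459  -0.2289  0.0068] 0.42
flange_up 4 [ 4.508e-01 -1.275e-01  2.000e-04] 0.6 wrist only 2 [ 0.4511 -0.1272 -0.    ] 0.46
flange_down 2 [0.4696 0.2451 0.0013] 0.55 wrist only 2 [0.4696 0.2451 0.0013] 0.55
blue_tray 2 [ 0.6226 -0.0024 -0.0016  0.012 ] 0.87 wrist only 2 [ 0.6226 -0.0024 -0.0016  0.012 ] 0.87
green_tray 3 [ 0.6286 -0.284  -0.0031  0.0848] 0.99 wrist only 1 [ 0.6304 -0.2855 -0.0083  0.0847] 0.33
rack 2 [ 0.6324  0.2643  0.0008 -0.1132] 0.95 wrist only 2 [ 0.6324  0.2643  0.0008 -0.1132] 0.95
cake_a 3 [ 0.4531 -0.0089  0.005 ] 1.13 wrist only 1 [ 0.4539 -0.0089  0.0076] 0.27
cake_b 2 [0.4252 0.1252 0.0014] 1.01 wrist only 2 [0.4252 0.1252 0.0014] 1.01
6.5333 [-0.28  0.28  1.82 -0.    1.05 -0.06] [-0.93 -0.01  0.17]
```

View pics/w1.png

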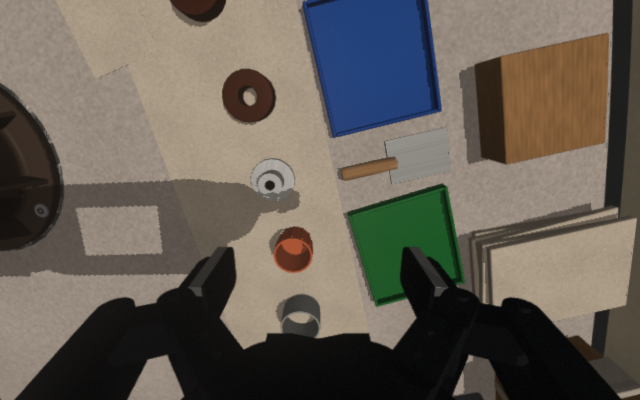

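```bash
cat >> h.py <<'E'
ZT=.13
def st(msg):
    s=bot.get_state(); print(msg,round(s["clock"],1),"tcp",np.round(s["tool_pos"],3),"w",round(s["grip_width"],3),"gf",round(s["grip_force"],1),"F",np.round(s["force"],1)); return s
def pick(p,ztcp,a=None,op=1.0,zt=ZT):
    a=np.arctan2(p[1],p[0]) if a is None else a
    bot.goto([p[0],p[1],zt],R(a)); 
    if abs(bot.get_state()["grip_width"]-op)>.03: bot.command_gripper(op)
    bot.movel([p[0],p[1],ztcp+.03],.25); bot.movel([p[0],p[1],ztcp],.08)
    st("down"); bot.command_gripper(0.0); st("grip")
    bot.movel([p[0],p[1],zt],.25); return st("up")
def place(p,ztcp,a=None,zt=ZT,op=1.0):
    a=np.arctan2(p[1],p[0]) if a is None else a
    bot.goto([p[0],p[1],zt],R(a))
    bot.movel([p[0],p[1],ztcp+.02],.25); bot.movel([p[0],p[1],ztcp],.05)
    st("set"); bot.command_gripper(op); bot.wait(.1)
    bot.movel([p[0],p[1],zt],.25); st("left")
E
python3 - <<'E'
from h import *
E,O=pickle.load(open("EO.pkl","rb"))
pick(E["mould"],.013)
place(E["green_tray"],.013+.006)
cv2.imwrite("pics/m1.png",bot.read_camera("wrist"))
E
```

```text
down 8.3 tcp [ 0.458 -0.232  0.013] w 0.998 gf 0.0 F [ 0.3 -0.6  0. ]
grip 8.8 tcp [ 0.458 -0.232  0.014] w 0.62 gf 60.1 F [-2.2  1.9 13.4]
up 9.4 tcp [ 0.458 -0.232  0.13 ] w 0.622 gf 63.0 F [-0.1  0.2 -1.8]
set 11.2 tcp [ 0.629 -0.284  0.019] w 0.621 gf 63.1 F [-0.1 -0.   2.5]
left 12.3 tcp [ 0.629 -0.284  0.131] w 1.002 gf 0.0 F [-0.  -0.2 -0.9]
```

View pics/m1.png

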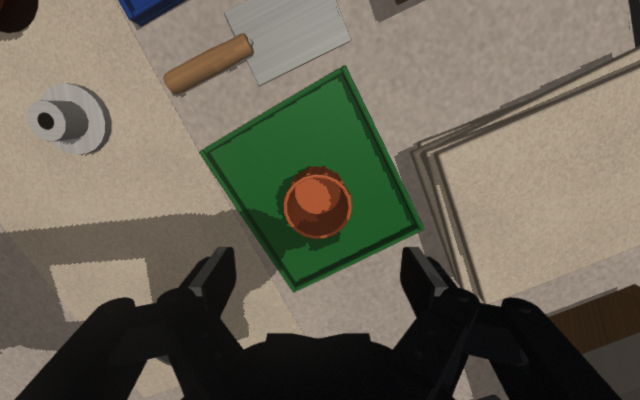

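The picture shows the copper mould upright in the middle of the green tray, at (318,205). Next is the large ring, followed by a wrist look at the left side.

```bash
python3 - <<'E'
from h import *
E,O=pickle.load(open("EO.pkl","rb"))
def loc(t,dx,dy):
    x=E[t]; c,s=np.cos(x[3]),np.sin(x[3]); return np.array([x[0]+c*dx-s*dy,x[1]+s*dx+c*dy])
pick(E["ring_large"],.011)
place(loc("blue_tray",0,-.040),.011+.006,a=E["blue_tray"][3])
N=["ring_small","flange_down","rack","blue_tray","cake_b"]
for i,p in enumerate([(.55,.12,.25),(.54,.22,.25)]):
    bot.goto(p,R(np.arctan2(p[1],p[0])))
    for k,v in refine(E,N,["wrist"]).items(): O[k]+=v
    cv2.imwrite(f"pics/l{i}.png",bot.read_camera("wrist"))
for q in N:
    name="cake" if q[:4]=="cake" else q; tr=len(E[q])>3
    x,r=fit(name,O[q],E[q][:3],E[q][3] if tr else None)
    w=O[q][2:] or O[q]
    xw,rw=fit(name,w,E[q][:3],E[q][3] if tr else None)
    print(q,len(O[q]),np.round(x,4),round(r,2),"wrist only",len(w),np.round(xw,4),round(rw,2)); E[q]=x
pickle.dump((E,O),open("EO.pkl","wb")); c=bot.calibration("wrist"); st("now")
p=E["rack"][:3]+[0,0,.03]; print("well px",proj(p,c), "flange",proj(E["flange_down"][:3]+[0,0,.036],c))
E
```

```text
down 14.2 tcp [ 0.435 -0.362  0.011] w 0.998 gf 0.0 F [ 0.2  0.  -0. ]
grip 14.6 tcp [ 0.436 -0.362  0.012] w 0.744 gf 62.8 F [-2.3  1.5 11.5]
up 15.2 tcp [ 0.435 -0.362  0.13 ] w 0.736 gf 65.8 F [-0.2  0.6 -1.7]
set 17.7 tcp [ 0.623 -0.042  0.017] w 0.74 gf 66.0 F [ 0.4 -0.3  2.2]
left 18.7 tcp [ 0.623 -0.042  0.131] w 0.999 gf 0.0 F [-0.1  0.1 -1.4]
ring_small 2 [ 0.4385  0.3734 -0.0018] 0.42 wrist only 2 [ 0.4385  0.3734 -0.0018] 0.42
flange_down 4 [0.4698 0.2465 0.0012] 0.82 wrist only 2 [ 0.4694  0.247  -0.0027] 0.78
rack 3 [ 6.325e-01  2.654e-01  2.000e-04 -1.118e-01] 1.0 wrist only 1 [ 0.6341  0.266  -0.0041 -0.113 ] 0.36
blue_tray 4 [ 0.6246 -0.0029 -0.0052  0.0153] 4.55 wrist only 2 [ 0.6257 -0.0041 -0.0088  0.0164] 6.05
cake_b 4 [0.4259 0.1269 0.0045] 1.12 wrist only 2 [0.4283 0.1293 0.0123] 0.71
now 20.6 tcp [0.54  0.219 0.25 ] w 1.001 gf 0.0 F [ 0.1 -0.4 -0.4]
well px [[396.58654497 164.65862225]] flange [[271.94795259 130.31935895]]
```

View pics/l1.png

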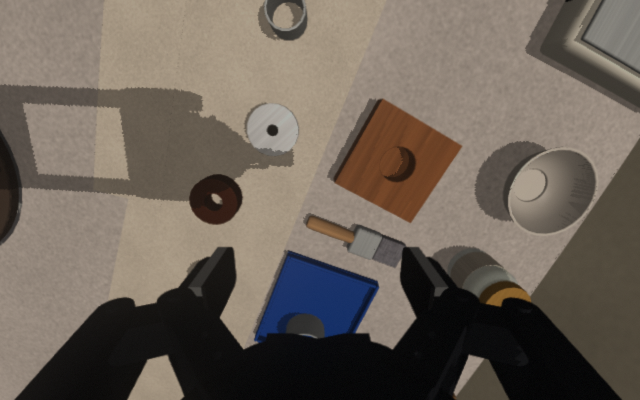

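In the picture the flange disc is at (272,130), which matches its projection. The well is near (398,163), about 2 px from the projected point. I'll overlay the well rim to check that before inserting.

```bash
python3 - <<'E'
from h import *
c=bot.calibration("wrist"); im=cv2.imread("pics/l1.png"); k=8
x0,y0=350,120; cr=cv2.resize(im[y0:y0+70,x0:x0+95],None,fx=k,fy=k,interpolation=cv2.INTER_CUBIC)
for p,col in(((.6325,.2654,.03),(0,0,255)),((.6345,.266,.03),(0,255,0))):
    uv=proj(cyl((.023,0))+p,c); uv=((uv-[x0,y0]+.5)*k).astype(int)
    cv2.polylines(cr,[uv.reshape(-1,1,2)],True,col,1)
cv2.imwrite("pics/well.png",cr)
E
```

```text
(no output)
```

View pics/well.png

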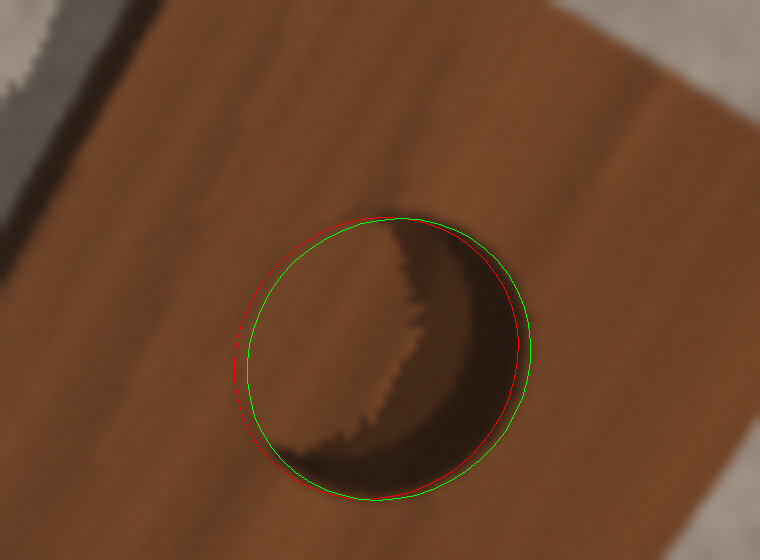

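The green rim at (0.6345, 0.266, 0.03) fits the well edge. I'll use it.

```bash
python3 - <<'E'
from h import *
E,O=pickle.load(open("EO.pkl","rb")); E["rack"][:2]=(.6345,.266); E["flange_down"][:2]=(.4697,.2468)
E["blue_tray"]=np.array([.6226,-.0024,0,.012]); pickle.dump((E,O),open("EO.pkl","wb"))
Z=.016
pick(E["flange_down"],Z)
p=E["rack"]; bot.goto([p[0],p[1],ZT],R(np.arctan2(p[1],p[0])))
bot.movel([p[0],p[1],Z+.032],.2); F0=bot.get_state()["force"][2]
for z in np.arange(.044,.0185,-.002):
    bot.movel([p[0],p[1],z],.03); s=bot.get_state()
    if abs(s["force"][2]-F0)>4: break
s=st("low"); bot.movel([p[0],p[1],s["tool_pos"][2]+.001],.03)
cv2.imwrite("pics/fd.png",bot.read_camera("wrist"))
bot.command_gripper(1.0); bot.wait(.2); bot.movel([p[0],p[1],ZT],.2); st("left")
cv2.imwrite("pics/fd2.png",bot.read_camera("wrist"))
E
```

```text
down 22.3 tcp [0.47  0.247 0.016] w 1.002 gf 0.0 F [0.4 0.4 0.5]
grip 22.6 tcp [0.47  0.247 0.017] w 0.721 gf 61.5 F [-3.  -1.7 13.2]
up 23.2 tcp [0.47  0.247 0.13 ] w 0.721 gf 65.6 F [ 0.3 -0.9 -2.4]
low 27.3 tcp [0.635 0.266 0.025] w 0.72 gf 71.2 F [-2.3 -0.7  9.2]
left 28.8 tcp [0.634 0.266 0.129] w 1.003 gf 0.0 F [-0.4 -0.2 -1.4]
```

View pics/fd2.png

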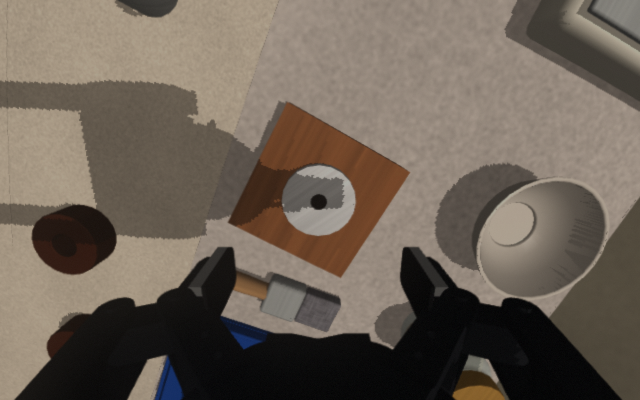

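The crown-down flange sits flat and centred on the block, at (318,201). I'll measure its seat, then move the small ring after a wrist check.

```bash
python3 - <<'E'
from h import *
E,O=pickle.load(open("EO.pkl","rb"))
E["flange_down"]=np.array([.6345,.266,.004])
# the disc as it now lies: only the brim shows
M["flange_down"]=cyl((.032,.026),(.032,.036))
o=refine(E,["flange_down"],["wrist","scene","side"]); 
if o: x,r=fit("flange_down",o["flange_down"],E["flange_down"],n=16); print("seat",len(o["flange_down"]),np.round(x,4),round(r,2)); E["seat"]=x
p=E["ring_small"]; bot.goto([p[0],p[1],ZT+.03],R(np.arctan2(p[1],p[0])))
o=O["ring_small"]+refine(E,["ring_small"],["wrist"]).get("ring_small",[])
x,r=fit("ring_small",o,p[:3]); print("ring_small",len(o),np.round(x,4),round(r,2)); 
if np.hypot(*(x-p)[:2])<.008: p=x
pick(p,.012)
t=E["blue_tray"]; c,s=np.cos(t[3]),np.sin(t[3]); dy=.044
place([t[0]-s*dy,t[1]+c*dy],.012+.006,a=t[3])
cv2.imwrite("pics/rs.png",bot.read_camera("wrist"))
pickle.dump((E,O),open("EO.pkl","wb"))
E
```

```text
seat 3 [0.6348 0.2658 0.0037] 1.01
ring_small 3 [ 0.4392  0.374  -0.0022] 0.57
down 31.4 tcp [0.439 0.374 0.012] w 0.998 gf 0.0 F [-0.2  0.1 -0.2]
grip 31.9 tcp [0.439 0.374 0.013] w 0.526 gf 59.9 F [-1.9 -0.5  9.6]
up 32.5 tcp [0.439 0.374 0.13 ] w 0.529 gf 61.2 F [-0.2 -1.1 -1.4]
set 35.0 tcp [0.622 0.042 0.018] w 0.526 gf 61.3 F [-0.5  0.1  0.2]
left 36.2 tcp [0.622 0.042 0.131] w 1.001 gf 0.0 F [0.4 0.  0.3]
```

View pics/rs.png

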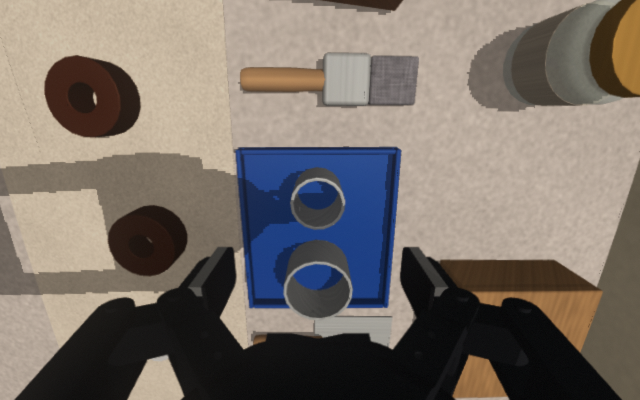

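Both rings stand flat in the blue tray, at (318,200) and (318,285). Last is the crown-up flange.

```bash
python3 - <<'E'
from h import *
E,O=pickle.load(open("EO.pkl","rb"))
Z=.013
pick(E["flange_up"],Z)
place(E["seat"],Z+.0405)
M["flange_down"]=cyl((.032,.026),(.032,.036))
bot.goto([.56,.1,.27],R(.2))
cv2.imwrite("pics/end.png",bot.read_camera("wrist"))
E["flange_up"]=E["seat"]+[0,0,.036]
for q,f in(("flange_up",None),("ring_large",[.6231,-.0424,.005]),("ring_small",[.622,.0416,.005]),("mould",[.6286,-.284,.005]),("cake_a",None),("cake_b",None)):
    if f: E[q]=np.array(f)
    o=refine(E,[q],["scene","side","wrist"]).get(q,[])
    if o: x,r=fit("cake" if q[:4]=="cake" else q,o,E[q][:3]); print(q,len(o),np.round(x,4),np.round(x-E[q],4),round(r,2))
    else: print(q,"none")
im=bot.read_camera("side"); cv2.imwrite("pics/endside.png",cv2.resize(im[110:310,140:460],None,fx=2.5,fy=2.5,interpolation=cv2.INTER_CUBIC))
st("end")
E
```

```text
down 38.2 tcp [ 0.451 -0.128  0.013] w 1.003 gf 0.0 F [0.  0.3 0.1]
grip 38.8 tcp [ 0.451 -0.128  0.014] w 0.378 gf 58.3 F [-1.7  0.2 13.6]
up 39.4 tcp [ 0.451 -0.127  0.13 ] w 0.378 gf 59.6 F [ 0.4  0.1 -1.1]
set 41.9 tcp [0.635 0.266 0.054] w 0.378 gf 60.0 F [-0.5 -0.5  3.9]
left 43.0 tcp [0.635 0.266 0.131] w 1.002 gf 0.0 F [-0.2 -0.9 -0.2]
flange_up 3 [0.6357 0.2653 0.0407] [ 0.0008 -0.0005  0.001 ] 0.74
ring_large 3 [ 0.6235 -0.0428  0.0053] [ 0.0004 -0.0004  0.0003] 0.74
ring_small 3 [0.6226 0.0419 0.0036] [ 0.0006  0.0003 -0.0014] 0.63
mould 2 [ 0.6277 -0.2898  0.002 ] [-0.0009 -0.0058 -0.003 ] 0.86
cake_a 3 [ 0.4532 -0.0101  0.002 ] [ 0.0001 -0.0012 -0.003 ] 1.1
cake_b 2 [0.4301 0.1283 0.0165] [0.0043 0.0013 0.012 ] 0.8
end 45.8 tcp [0.56 0.1  0.27] w 1.005 gf 0.0 F [ 1.5  0.1 -0.6]
```

View pics/endside.png

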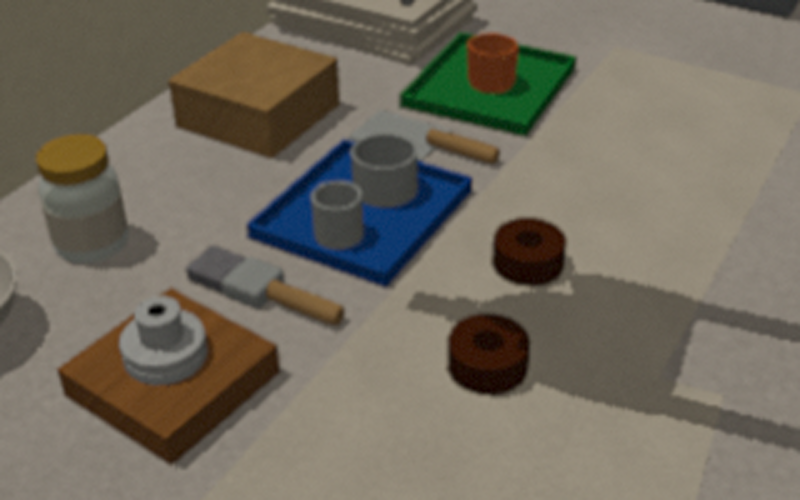

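View pics/end.png

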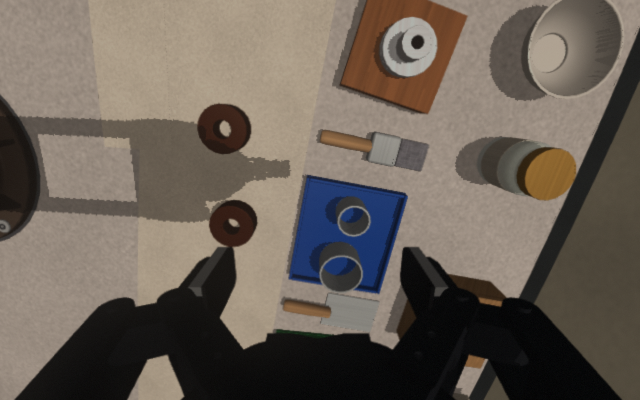

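In the side view the flanges are stacked brim to brim on the block at (165,345). The rings stand in the blue tray, the mould stands in the green tray at (492,62), and the cakes haven't moved. The wrist view agrees, so I'm handing the job in.

```bash
python3 -c "
from bench import bot
print(bot.job_done())"
```

```text
the job is handed in; nothing more can be done
None
```

I handed the job in at about 46 s: both rings are in the blue tray, the mould is in the green tray, the flanges are stacked brim to brim in the block, and the cakes are where they were; the final camera checks agreed, but the hand-in returned no verdict.

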